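# Shift the gear tower into its locked gear and pin it

### The arm

A 6-joint arm with a two-finger parallel gripper is mounted at the origin on the work surface. World frame = base frame: x ahead of the robot, y to its left, z up, the work surface at z = 0. Lengths are in m, angles in rad, forces in N, time in s.
With the tool pointing down it reaches from about 0.3 to 0.775 m from the base axis. Payload 14.6 kg.
Tool frame: the origin (TCP) lies at the very end of the fingers, on their centre line; the grasp point (between the pads) lies 19 mm behind it; z points along the fingers, y is the line along which they close (so a half turn about z gives the same grasp; the last joint's range is limited). The gripper opens to 94 mm and grips with 3 to 60 N. Pads are 16 mm wide; open, the fingers measure 119 mm over their backs; the gripper's body (75 mm by 177 mm) begins 78 mm behind the grasp point.
Start: joints at [-1.248, 0.3, 1.521, -0, 1.321, -0.067], TCP at [0.209, -0.509, 0.175] pointing down, gripper open.
Joint ranges: [-3.03, 3.03], [-0.79, 2.21], [0.23, 2.52], [-1.04, 4.18], [0, 3.07], [-2.55, 2.55]. Speed limits (rad/s): [2.22, 2.22, 2.57, 3.14, 3.14, 3.14].

### API

Orientations are given as [roll, pitch, yaw] about the fixed x, y, z axes, in that order (R = Rz(yaw) Ry(pitch) Rx(roll)).
In Python, from station import ctrl, camera, camera_info, finder gives the robot as it stands.
- The arm moves only by the tool carry_out, never from a script. Its argument "motion" is a list of rows, each a list of 2 entries, a list of its own where there are three numbers: the shift along the tool's x, y, z as a fraction of full scale, then the turn about the tool's z as a fraction of full scale. A call has 1 to 12 rows; each row is the pose to reach, as a shift and turn from the pose commanded when the call began, along the tool's axes at that moment, turning the shorter way round; what a row does not reach only later rows make up. Full scale, the value 1, is 200 mm for a shift and 360 degrees for a turn. A row lasts 1/10 s, in which the tool goes at most 50 mm and 8.59 degrees, less where a joint would pass 70% of its speed; a pose out of reach is approached as far as the arm can. A call with a number of a shift or a turn outside -1 to 1 is refused whole. A call with a gripper value outside its range is refused whole. "hand" is the closure, from -1 (fully open) to 1 (shut), set as the call begins (left out, the last holds). The fingers move at their own pace and stop on an object; "force" is the grip in N (left out, the last holds). Time passes only in rows, so rows that repeat a pose let the fingers close. It gives the time, the measured TCP pose, the force, the opening and the grip force at its end, in the units of the state.
- ctrl.get_obs(): the state, without advancing time (a new reading comes with each control period).
- camera(name): name is "side" or "top"; returns (picture, depth): 400x640x3 uint8, blue, green, red; 400x640 float32, m along the optical axis (not along the pixel's ray), 0 where there is no reading.
- camera_info(name): a dict with "camera_matrix" (3x3 intrinsics, pixels), "origin" and "attitude" of the camera in the world. Camera axes: x right, y down, z forward; pixel columns grow to the right and rows downward; lengths in m; the calibration is good to about 2 mm. A picture is of the moment at which its call begins. camera_info takes no time and is no camera call.
- ctrl.hand_in(): hands the job in; it is judged then, once.
Trained networks look in the newest picture that a camera, given by its name, has taken for a name from the list of things; names that differ only in an ending like _2 or _b are one class to them, and where a whole thing is asked for, a point or a joint stands for the part that bears it (a point fixed in the world has none). Each returns a list of dicts, best first, with "conf" (0 to 1); they miss things now and then, are a little off and sometimes report something else, mostly with a low value. They report only what shows in the picture. A call takes as long as a camera call. They do not tell look-alikes from the thing itself.
- finder.boxes_of(camera, query): "location" ([column, row] in pixels, amid what is visible of it).
- finder.cut_out(camera, query): "mask" (400x640 bool, what is visible of it) and "location" ([column, row] in pixels, amid what is visible of it).
- finder.pinpoint(camera, query): "location" ([column, row] in pixels: a listed point, or the origin of a listed thing).
The state is a dict: "time_s": time; "qpos": joint angles; "joint_vel": joint speeds; "tau": joint torques, N m; "ee_pos": TCP position; "eef_rot": TCP orientation; "force": force on the tool from outside, world axes, zero at the start; "moment": the same for the moment, N m; "grip_width": finger opening in m; "grip_force": force on a finger pad.
Only numpy, scipy, OpenCV 4.12 (cv2) and the standard library are available. Lean on these libraries where they do the work, as an engineer would, in place of code of your own. Each camera call takes 0.05 s, during which the arm holds its last target. There are 200 camera calls.

### The job

Lock the gear-shift tower on the bench in its transport gear. Seen from the robot, its lever has been left in the near right-hand gear: draw it back to neutral, take it across the gate to the left and push it forward, fully home in the far left gear marked by the yellow dot. Then take the red-handled lock pin out of its aluminium block and push it fully home through the eyelet of the lever's yellow lug into the yellow boss underneath, let go, and leave the button box, the multimeter and the screwdriver where they lie.

Things in the scene. Friction and masses are not known exactly. Their poses are not given: they have to be found in the camera images.
- tower: shift tower, fixed: blue wedge housing 188 mm long (x), 220 wide (y) on a dark bed plate 260 x 270 x 12 mm. Origin: centre of the underside, on the bench; x forward (away from the robot, up the slope), y left, z up. The top slopes 30 degrees; its low edge, about 70 mm high, is towards the robot, the high edge is about 180 mm.
- gate: steel gate plate 212 x 230 x 5 mm, tilted 30 deg to face up and towards the robot. Origin: middle of the H slot in its upper face, 125 mm above the bench. x forward up the slope, y left, z out of the plate. Slot 15 mm wide: neutral along y at x = 0, legs along x at y = +20 and -20 mm, to x = +-30. Dots at the gears: yellow forward left, else white.
- lever_pivot (a point): point about which the lever swings: 80 mm under the plate's face on the gate's z axis, hidden in the housing; axes as gate.
- select (a joint): sideways swing of the lever, rad: -0.245 right-hand leg, 0 middle, +0.245 left-hand leg (end stops). Only friction, about 0.45 Nm (3 N at the knob): it stays where it is left. It can swing sideways only while shift is near 0.
- shift (a joint): fore-and-aft swing of the lever, rad: -0.275 home in a near gear, 0 neutral, +0.275 fully home forward (end stops). It can move only in a leg: the gate stops it elsewhere. Friction about 0.45 Nm (3 N at the knob), stays where left. In the gate's axes the knob is at pivot + 170 mm * (sin shift, cos shift * sin select, cos shift * cos select).
- knob (a point): centre of the black ball knob, 38 mm in diameter, on top of the 10 mm steel lever, 170 mm from the pivot, about 80 mm off the plate. The lever leans with it, along the line from pivot to knob. Pinched left and right, the smooth ball creeps in the pads unless the tool leans sideways with the lever; it can be gripped afresh.
- lug_hole (a point): centre of the upper mouth of the eyelet (30 mm outside, 14 mm hole, 6 mm thick) in the yellow lug that sticks out to the left from the lever and moves with it. With the lever fully home in the far left gear the lug lies parallel to the plate, 16 to 22 mm above it, the eyelet straight over the boss.
- lock_hole (a point): centre of the upper mouth of the yellow lock boss on the gate plate: a bush 32 mm outside, with a 12 mm through hole, standing 12 mm above the plate, 26 mm long, at gate x = 12, y = 90, z = 12 mm. The hole runs along the gate's z axis, 30 degrees from vertical. Axes as gate.
- pin: lock pin, loose, about 100 g. Origin: its tip; z along the pin to the handle's end. Steel shank 10 mm in diameter, 52 mm long with a 6 mm tapered tip; collar 26 mm across, 4 mm thick; red handle 20 mm in diameter from 56 to 104 mm. Fully home the collar rests on the lug and the tip is 42 mm below the boss's mouth (gate z = -30 mm).
- pin_grip (a point): point on the axis of the pin's red handle, 86 mm from the tip; axes as pin.
- pin_block: aluminium bench block 80 x 60 x 60 mm, fixed, in which the pin stands upright in a 13 mm hole, its collar on the top face (tip 8 mm above the bench). It stands to the left or the right of the tower. Origin: centre of the underside.
- button_box: bystander, loose: light grey push-button box 80 x 140 x 66 mm with a red, a green and an orange button, on the other side of the tower from the pin. Origin: centre of the underside.
- multimeter: bystander, loose: yellow and black multimeter lying flat, 150 x 74 x 47 mm, far right of the tower. Origin: centre of the underside.
- screwdriver: bystander, loose: red-handled screwdriver lying on the bench, 200 mm long, handle 26 mm thick, far left of the tower. Origin: middle of its underside.
Things that resemble listed ones, but are neither listed nor needed, are in the scene too. Leave any turquoise look-alike of the pin alone.

How it is judged:
By the outcome, as a careful person would: the job done as asked, in the order asked, and still so for the second after the job is handed in, with the robot touching nothing.
It also fails if it takes over 61 s, if anything falls off the work surface, if the arm or the gripper's body presses on something with over 40 N, if the wrist force passes 120 N, or if a joint passes its speed limit or range.

## Working session

There is one attempt and no reset: what is moved stays moved. The work goes in short steps, Python scripts to look and compute and a tool call to move; the robot and the scene stay as the last step left them, time stands still between calls to the robot, and variables do not carry over. Pictures are saved under pics/ and viewed, at most 10 in all, crops included, and the job is handed in when it is done.

Besides the shell and the picture viewer there is one more tool, called after ">>>" by a JSON object that holds its "method" and its "body", one argument or row to a line. carry_out: Moves the arm, as the interface text tells. Its arguments: {"type":"object","properties":{"motion":{"type":"array","items":{"type":"array"}},"hand":{"type":"number"},"force":{"type":"number"}},"required":["motion"]}

```bash
mkdir -p pics; ls; cat > h.py <<'E'
import numpy as np, cv2
from station import ctrl, camera, camera_info, finder
from scipy.spatial.transform import Rotation as R
def info(n):
    c=camera_info(n); return np.array(c["camera_matrix"]),np.array(c["origin"]),c["attitude"]
def rot(a):
    a=np.array(a,float)
    return a if a.shape==(3,3) else R.from_euler('xyz',a).as_matrix()
def ray(n,p):
    K,o,a=info(n); d=rot(a)@np.linalg.inv(K)@np.array([p[0],p[1],1.]); return o,d
def dep(n,p,D,r=1):
    c,w=int(round(p[0])),int(round(p[1])); q=D[max(0,w-r):w+r+1,max(0,c-r):c+r+1]; q=q[q>0]
    o,d=ray(n,p); return o+d*np.median(q) if len(q) else None
def tri(n1,p1,n2,p2):
    o1,d1=ray(n1,p1);o2,d2=ray(n2,p2)
    s=np.linalg.lstsq(np.c_[d1,-d2],o2-o1,rcond=None)[0]
    a=o1+d1*s[0];b=o2+d2*s[1]; return (a+b)/2,np.linalg.norm(a-b)
def proj(n,P):
    K,o,a=info(n); q=K@(rot(a).T@(np.array(P)-o)); return q[:2]/q[2]
E
python3 - <<'E'
from h import *
np.set_printoptions(precision=4,suppress=True)
D={}
for n in("side","top"):
    im,D[n]=camera(n); cv2.imwrite(f"pics/{n}0.png",im); print(n,camera_info(n))
for q in("knob","pin_grip","lock_hole","lug_hole","gate","tower","pin","pin_block","button_box","multimeter","screwdriver"):
    L={}
    for n in("side","top"):
        r=finder.pinpoint(n,q)[:3]; L[n]=r
        print(q,n,[(np.round(x["location"],1).tolist(),round(x["conf"],2),dep(n,x["location"],D[n])) for x in r if 0<=x["location"][0]<640 and 0<=x["location"][1]<400])
    if L["side"] and L["top"]: print("  tri",[tri("side",a["location"],"top",b["location"]) for a in L["side"] for b in L["top"]])
print(ctrl.get_obs())
E
```

```text
pics
side {'camera_matrix': array([[395.7546,   0.    , 318.3472],
       [  0.    , 395.7546, 198.5007],
       [  0.    ,   0.    ,   1.    ]]), 'origin': array([0.0936, 0.7901, 0.6489]), 'attitude': array([-2.0878,  0.0099, -2.6256])}
top {'camera_matrix': array([[439.0264,   0.    , 325.879 ],
       [  0.    , 439.0264, 203.1881],
       [  0.    ,   0.    ,   1.    ]]), 'origin': array([ 0.4323, -0.0098,  1.1637]), 'attitude': array([-3.0243,  0.0032, -1.5928])}
knob side [([353.3, 170.5], 0.63, array([ 0.4869, -0.0828,  0.1917]))]
knob top [([361.5, 231.1], 0.91, array([ 0.4829, -0.0865,  0.193 ])), ([337.2, 205.8], 0.28, array([ 0.5484, -0.0361,  0.1205]))]
  tri [(array([ 0.4854, -0.0856,  0.1907]), np.float64(0.005195961737208459)), (array([ 0.5072, -0.0462,  0.2076]), np.float64(0.06734336763546989))]
pin_grip side [([300.0, 284.9], 0.86, array([0.4395, 0.2686, 0.0884])), ([285.0, 311.2], 0.51, array([0.4216, 0.3506, 0.0955]))]
pin_grip top [([217.1, 253.9], 0.56, array([0.4405, 0.2544, 0.1045])), ([178.5, 260.4], 0.49, array([0.4271, 0.344 , 0.1127]))]
  tri [(array([0.44
[... 2957 characters left out ...]
ewdriver side [([210.3, 292.2], 0.8, array([0.6588, 0.3155, 0.0077]))]
screwdriver top [([212.7, 169.4], 0.89, array([0.6676, 0.2934, 0.002 ]))]
  tri [(array([ 0.6734,  0.2993, -0.0128]), np.float64(0.006575788543721462))]
{'time_s': 1.2, 'qpos': array([-1.2476,  0.2999,  1.521 ,  0.    ,  1.3207, -0.0666]), 'joint_vel': array([ 0.0008, -0.0004, -0.0016,  0.0003, -0.0011, -0.0011]), 'tau': array([ -0.0001, -53.1667, -35.2919,   0.0708,   0.0213,   0.    ]), 'ee_pos': array([ 0.209 , -0.5087,  0.175 ]), 'eef_rot': array([ 3.1416, -0.    ,  0.3898]), 'force': array([-0.3669, -0.8081, -1.0729]), 'moment': array([ 0.0372,  0.0119, -0.0206]), 'grip_force': 0.0, 'grip_width': 0.09409379018307147}
```

```bash
python3 - <<'E'
import cv2,numpy as np
a=cv2.imread("pics/side0.png")[130:380,180:460];b=cv2.imread("pics/top0.png")[130:300,150:480]
b=cv2.resize(b,None,fx=2.4,fy=2.4);a=cv2.resize(a,None,fx=2.1,fy=2.1)
cv2.imwrite("pics/a.png",a);cv2.imwrite("pics/b.png",b)
E
```

```text
(no output)
```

View pics/a.png

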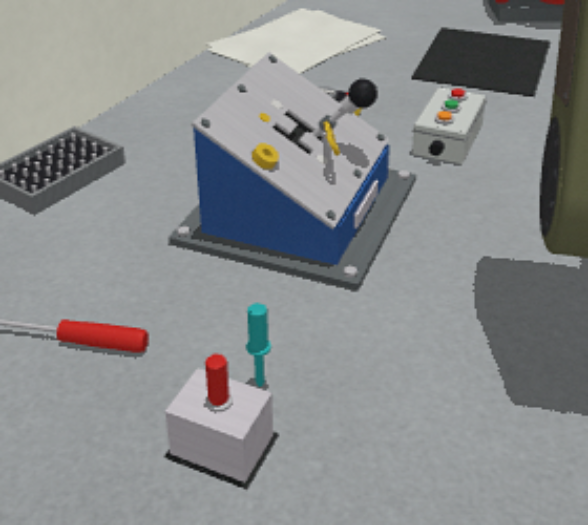

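View pics/b.png

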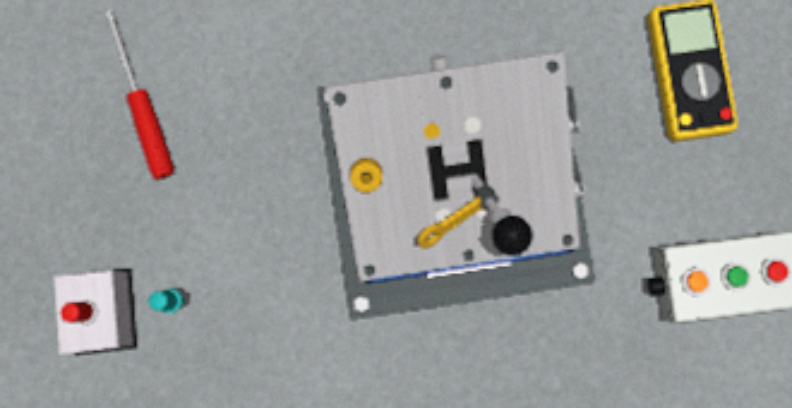

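The side crop shows the red pin standing in its aluminium block at side px (283,311), or (178,260) in the top view. The turquoise look-alike stands beside the block at side (303,288), top (220,255), and the red screwdriver handle is at side (228,290), top (212,186). I choose the red pin in the block. The knob is at side (353,172), top (363,228), in the near right gear, and the yellow boss is at side (306,204), top (302,204). Next I refine these with colour masks and depth.

```bash
cat > m.py <<'E'
from h import *
np.set_printoptions(precision=4,suppress=True)
C={n:camera(n) for n in("side","top")}
def pts(n,m):
    D=C[n][1]; v,u=np.nonzero(m&(D>0)); K,o,a=info(n)
    return o+(np.c_[(u-K[0,2])/K[0,0],(v-K[1,2])/K[1,1],np.ones(len(u))]*D[v,u,None])@rot(a).T
hsv={n:cv2.cvtColor(C[n][0],cv2.COLOR_BGR2HSV).astype(int) for n in C}
def box(n,m,c,r):
    z=np.zeros_like(m); c=np.round(c).astype(int); z[c[1]-r:c[1]+r,c[0]-r:c[0]+r]=1; return m&z
def biggest(m):
    k,l,s,c=cv2.connectedComponentsWithStats(m.astype(np.uint8)); i=1+np.argmax(s[1:,4]); return l==i,c[i]
def plane(n,c,r=60):
    h=hsv[n]; m=box(n,(h[...,1]<40)&(h[...,2]>90),c,r); P=pts(n,m)
    g=np.array([.5634,-.0412,.125]); nn=np.array([-.5,-.08,.86])
    nn/=np.linalg.norm(nn); off=0
    for t in(.012,.006,.003,.003):
        d=(P-g)@nn; Q=P[(abs(d)<t)&(np.linalg.norm(P-g,axis=1)<.13)]; g=Q.mean(0); nn=np.linalg.svd(Q-g,full_matrices=False)[2][2]; nn*=np.sign(nn[2])
    return g,nn,len(Q)
def hit(n,p,g,nn,off=0):
    o,d=ray(n,p); return o+d*(((g+off*nn-o)@nn)/(d@nn))
E
python3 - <<'E'
from m import *
for n,gc,bc,pc in(("side",(320,192),(307,203),(284,305)),("top",(340,200),(303,204),(181,260))):
    h=hsv[n]; g,nn,N=plane(n,gc); tilt=np.degrees(np.arccos(nn[2])); yaw=np.degrees(np.arctan2(-nn[1],-nn[0]))
    print(n,"plane z at .5634,-.0412",g[2]-((np.array([.5634,-.0412])-g[:2])@nn[:2])/nn[2],"tilt",tilt,"yaw",yaw,N)
    y=(h[...,0]>15)&(h[...,0]<35)&(h[...,1]>110)
    m,c=biggest(box(n,y,bc,14)); print(" boss px",c,m.sum(),hit(n,c,g,nn,.010),"bbox",cv2.boundingRect(m.astype(np.uint8)))
    dk,c=biggest(box(n,h[...,2]<75,gc,22)); print(" slot",c,dk.sum(),hit(n,c,g,nn,0))
    red=((h[...,0]<8)|(h[...,0]>172))&(h[...,1]>130)
    m,c=biggest(box(n,red,pc,22)); P=pts(n,m); print(" pin",c,m.sum(),"zrange",np.percentile(P[:,2],[2,50,98]))
    T=P[P[:,2]>np.percentile(P[:,2],98)-.006]; print("  toppts",len(T),T.mean(0),T.min(0),T.max(0))
    k,c=biggest(box(n,h[...,2]<60,(354,172) if n=="side" else (363,228),13)); P=pts(n,k)
    A=np.c_[2*P,np.ones(len(P))]; s=np.linalg.lstsq(A,(P**2).sum(1),rcond=None)[0]; print(" knob px",c,k.sum(),"sphere",s[:3],np.sqrt(s[3]+s[:3]@s[:3]))
    # block: top face
    w=box(n,(h[...,1]<40)&(h[...,2]>120),(284,335) if n=="side" else (190,258),45); P=pts(n,w); P=P[(P[:,2]>.053)&(P[:,2]<.067)]; print(" block top",len(P),P.mean(0),cv2.minAreaRect((P[:,:2]*1000).astype(np.float32)))
E
```

```text
side plane z at .5634,-.0412 0.1274198506178952 tilt 29.983062086917887 yaw 7.228594940135079 3079
 boss px [305.9655 203.8966] 116 [0.5534 0.0535 0.1401] bbox (300, 198, 13, 13)
 slot [320.4432 192.7159] 88 [ 0.5619 -0.0365  0.1269]
 pin [282.8326 310.2605] 215 zrange [0.0678 0.0981 0.1138]
  toppts 68 [0.4283 0.3478 0.1118] [0.4199 0.3377 0.1081] [0.4384 0.3554 0.1146]
 knob px [352.1884 173.9638] 138 sphere [ 0.4914 -0.0883  0.1781] 0.017032207224717627
 block top 908 [0.4257 0.3513 0.0602] ((430.0309143066406, 345.32891845703125), (82.08840942382812, 63.01284408569336), 6.019199371337891)
top plane z at .5634,-.0412 0.1278537784690217 tilt 30.048659422581228 yaw 7.405980212477016 5712
 boss px [302.1007 202.5906] 149 [0.5554 0.0466 0.1414] bbox (296, 196, 13, 14)
 slot [340.2544 200.6341] 287 [ 0.56   -0.0435  0.1257]
 pin [181.407 259.5  ] 86 zrange [0.0709 0.1089 0.1157]
  toppts 39 [0.4282 0.3429 0.1125] [0.4209 0.3353 0.1101] [0.4376 0.3504 0.1171]
 knob px [362.699  227.5825] 206 sphere [ 0.4911 -0.0933  0.1472] 0.04472440497288643
 block top 687 [0.428  0.3431 0.0604] ((428.09698486328125, 345.64593505859375), (79.90974426269531, 62.48399353027344), 5.249937057495117)
```

```bash
cat > go.py <<'E'
from h import *
import sys
np.set_printoptions(precision=4,suppress=True)
# go.py [turn_to_yaw_deg or -] x y z ... targets (TCP, world): prints fractions in tool axes from the measured pose
o=ctrl.get_obs(); M=R.from_euler('xyz',o["eef_rot"]).as_matrix()
print("t",o["time_s"],"pos",o["ee_pos"],"rot",o["eef_rot"],"F",o["force"],"w",o["grip_width"],o["grip_force"],"q",o["qpos"])
a=sys.argv[1:]
if a:
    t=0 if a[0]=="-" else ((np.degrees(o["eef_rot"][2])-float(a[0])+180)%360-180)/360
    for T in np.array(a[1:],float).reshape(-1,3): print(T,"->",M.T@(T-o["ee_pos"])/.2,"turn",round(t,4))
E
python3 go.py 7.3 .348 -.299 .3 .487 -.0895 .3
```

```text
t 1.3 pos [ 0.209  -0.5087  0.1749] rot [3.1416 0.     0.3898] F [-0.3112 -0.1328 -0.4779] w 0.09422612887687719 0.0 q [-1.2476  0.2999  1.521  -0.      1.3207 -0.0666]
[ 0.348 -0.299  0.3  ] -> [ 1.0414 -0.7059 -0.6253] turn 0.0418
[ 0.487  -0.0895  0.3   ] -> [ 2.0823 -1.4108 -0.6253] turn 0.0418
```

>>> {"method": "carry_out", "body": {
  "motion": [
    [[0,0,-0.4],0],
    [[0,0,-0.625],0.0418],
    [[0.98,-0.66,-0.625],0.0418],
    [[0.98,-0.66,-0.625],0.0418],
    [[0.98,-0.66,-0.625],0.0418],
    [[0.98,-0.66,-0.625],0.0418],
    [[0.98,-0.66,-0.625],0.0418],
    [[0.98,-0.66,-0.625],0.0418]
  ],
  "hand": -1
}}

```text
time_s: 2.1
ee_pos: [0.342, -0.3094, 0.301]
eef_rot: [3.14, -0.001, 0.131]
force: [0.7, -1.0, 0.0]
grip_width: 0.0939
grip_force: 0.0
```

```bash
python3 go.py 7.3 .487 -.0895 .3 .487 -.0895 .153
```

```text
t 2.1 pos [ 0.342  -0.3094  0.301 ] rot [ 3.1404 -0.0015  0.1313] F [ 0.7408 -0.9821  0.0318] w 0.09386981812337346 0.0 q [-0.8152  0.0281  1.5477  0.0005  1.564   0.6243]
[ 0.487  -0.0895  0.3   ] -> [ 0.8626 -0.9952  0.005 ] turn 0.0006
[ 0.487  -0.0895  0.153 ] -> [ 0.8615 -0.9961  0.74  ] turn 0.0006
```

>>> {"method": "carry_out", "body": {
  "motion": [
    [[0.86,-0.995,0.0],0],
    [[0.86,-0.995,0.0],0],
    [[0.86,-0.995,0.0],0],
    [[0.86,-0.995,0.0],0],
    [[0.86,-0.995,0.0],0],
    [[0.86,-0.995,0.0],0],
    [[0.86,-0.995,0.25],0],
    [[0.86,-0.995,0.5],0],
    [[0.86,-0.995,0.5],0],
    [[0.86,-0.995,0.5],0]
  ]
}}

```text
time_s: 3.1
ee_pos: [0.4857, -0.0937, 0.2014]
eef_rot: [3.141, -0.0, 0.126]
force: [0.5, -0.4, -0.0]
grip_width: 0.094
grip_force: 0.0
```

```bash
python3 - <<'E'
from h import *
im,_=camera("side"); a=im[110:260,270:430]; b,_=camera("top"); b=b[140:290,280:440]
cv2.imwrite("pics/c.png",cv2.resize(np.hstack([a,b]),None,fx=2.4,fy=2.4))
E
python3 go.py 7.3 .487 -.0895 .153
```

```text
t 3.2 pos [ 0.4866 -0.0938  0.2028] rot [ 3.1401 -0.0037  0.1265] F [ 0.7891 -0.4799  0.8883] w 0.09384674637373507 0.0 q [-0.2643  0.1535  1.6347 -0.      1.3495  1.18  ]
[ 0.487  -0.0895  0.153 ] -> [ 0.0038 -0.0214  0.2492] turn -0.0002
```

View pics/c.png

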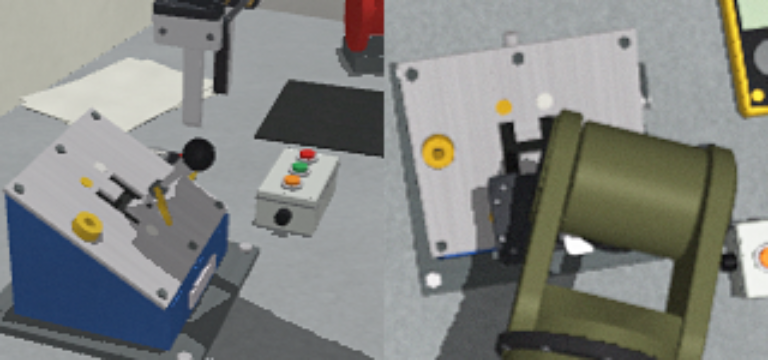

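The side crop shows the open fingers above the knob at crop (200,155), with the near finger tip at (193,125); in the top view the arm hides the knob. Lowering and pinching.

>>> {"method": "carry_out", "body": {
  "motion": [
    [[0.004,-0.02,0.2],0],
    [[0.004,-0.02,0.25],0],
    [[0.004,-0.02,0.25],0]
  ]
}}

```text
time_s: 3.5
ee_pos: [0.4858, -0.0891, 0.1504]
eef_rot: [-3.141, 0.001, 0.127]
force: [-0.0, 0.3, 0.2]
grip_width: 0.0944
grip_force: 0.0
```

>>> {"method": "carry_out", "body": {
  "motion": [
    [[0,0,0],0],
    [[0,0,0],0],
    [[0,0,0],0],
    [[0,0,0],0],
    [[0,0,0],0],
    [[0,0,0],0],
    [[0,0,0],0],
    [[0,0,0],0]
  ],
  "hand": 1,
  "force": 20
}}

```text
time_s: 4.3
ee_pos: [0.4857, -0.0896, 0.1502]
eef_rot: [3.14, 0.0, 0.127]
force: [-2.2, -5.1, 3.3]
grip_width: 0.0347
grip_force: 19.8
```

>>> {"method": "carry_out", "body": {
  "motion": [
    [[0.044,0.002,-0.041],0],
    [[0.0875,0.004,-0.0775],0],
    [[0.135,0.006,-0.112],0],
    [[0.1845,0.0075,-0.142],0],
    [[0.1845,0.0075,-0.142],0],
    [[0.1845,0.0075,-0.142],0]
  ]
}}

```text
time_s: 4.9
ee_pos: [0.5226, -0.0855, 0.1784]
eef_rot: [-3.141, -0.001, 0.127]
force: [-0.1, 1.4, 2.1]
grip_width: 0.0325
grip_force: 18.6
```

```bash
python3 - <<'E'
from h import *
im,_=camera("side"); a=im[130:230,290:410]
cv2.imwrite("pics/d.png",cv2.resize(a,None,fx=5,fy=5))
E
python3 go.py 7.3 .524 -.0863 .18
```

```text
t 4.95 pos [ 0.5225 -0.0856  0.1784] rot [-3.1415 -0.0006  0.1272] F [0.3834 2.1806 1.4558] w 0.03225506580741027 18.524918854236603 q [-0.2317  0.251   1.5752  0.0004  1.3149  1.2118]
[ 0.524  -0.0863  0.18  ] -> [ 0.007   0.0046 -0.0082] turn -0.0
```

View pics/d.png

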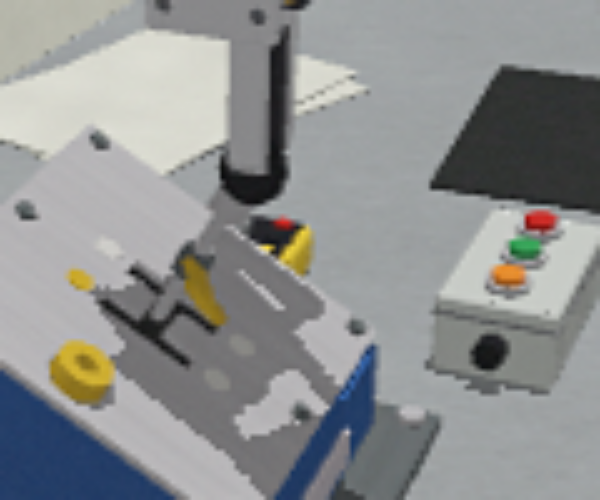

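The lever has come to about neutral in the right-hand leg: its foot is at crop (190,260) and the knob at (253,180), with the ball riding low in the pads. I'll check the knob's height before regripping.

```bash
python3 - <<'E'
from h import *
for p in((340.6,166),(340.6,167)):
    o,d=ray("side",p); s=(-.0863-o[1])/d[1]; print(o+d*s)
print(proj("side",[.5241,-.0863,.199]),proj("side",[.5225,-.0856,.1784]),proj("side",[.5225,-.068,.1784]),proj("side",[.4873,-.0895,.170]))
# px of knob for shift values
c,s=np.cos(np.radians(7.3)),np.sin(np.radians(7.3));Rz=np.array([[c,-s,0],[s,c,0],[0,0,1]])
G=Rz@np.array([[.866,0,-.5],[0,1,0],[.5,0,.866]])
for sh in(-.275,-.2,-.1,0):
    k=np.array([.17*np.sin(sh),.17*np.cos(sh)*np.sin(-.245),.17*np.cos(sh)*np.cos(.245)-.08]);W=np.array([.561,-.040,.1255])+G@k;print(sh,W,proj("side",W))
E
```

```text
[ 0.52659408 -0.0863      0.19469384]
[ 0.52653467 -0.0863      0.19172415]
[341.45378656 164.73541896] [341.72063418 171.83813045] [338.78530677 174.3455633 ] [353.96279918 176.78598776]
-0.275 [ 0.48734535 -0.08944487  0.17059556] [353.94649436 176.59295943]
-0.2 [ 0.49663691 -0.08898797  0.17930976] [350.86081029 173.03694571]
-0.1 [ 0.50992606 -0.08790657  0.18984425] [346.35358259 168.65130801]
0 [ 0.52412196 -0.08629572  0.19904362] [341.44610752 164.71967184]
```

```bash
python3 - <<'E'
from h import *
t=.1265; y=np.array([-np.sin(t),np.cos(t),0])
for w in(.047,.053,.0595): print(w,proj("side",np.array([.4866,-.0938,.2028])+w*y),"second",proj("side",np.array([.5225,-.0856,.1784])+(w-.030)*y))
im,D=camera("side"); g=im.astype(int)
K,o,a=info("side")
for r in range(150,185,2): print(r,[tuple(im[r,c]) for c in(337,341,345)],[np.round(dep("side",(c,r),D,0),3) for c in(337,341,345)])
E
```

```text
0.047 [349.74913388 172.37314193] second [339.62083263 174.40676578]
0.053 [349.00936909 173.32722471] second [338.86682289 175.32912726]
0.0595 [348.19999284 174.37108615] second [338.04221146 176.33785405]
150 [(np.uint8(135), np.uint8(134), np.uint8(135)), (np.uint8(137), np.uint8(136), np.uint8(136)), (np.uint8(34), np.uint8(31), np.uint8(31))] [array([ 0.523, -0.056,  0.253]), array([ 0.511, -0.056,  0.256]), array([ 0.522, -0.101,  0.237])]
152 [(np.uint8(138), np.uint8(136), np.uint8(137)), (np.uint8(138), np.uint8(136), np.uint8(136)), (np.uint8(32), np.uint8(29), np.uint8(29))] [array([ 0.524, -0.058,  0.247]), array([ 0.512, -0.058,  0.249]), array([ 0.522, -0.101,  0.231])]
154 [(np.uint8(136), np.uint8(136), np.uint8(135)), (np.uint8(138), np.uint8(136), np.uint8(136)), (np.uint8(32), np.uint8(29), np.uint8(27))] [array([ 0.522, -0.055,  0.243]), array([ 0.513, -0.059,  0.243]), array([ 0.524, -0.106,  0.223])]
156 [(np.uint8(137), np.uint8(135), np.uint8(135)), (np.uint8(138), np.uint8(136), np.uint8(136)), (np.uint8(32), np.uint8(30), np.uint8(29))] [array([ 0.523, -0.0
[... 2764 characters left out ...]
, np.uint8(118)), (np.uint8(134), np.uint8(128), np.uint8(129)), (np.uint8(36), np.uint8(29), np.uint8(27))] [array([ 0.563, -0.139,  0.12 ]), array([ 0.555, -0.149,  0.117]), array([ 0.615, -0.301,  0.035])]
182 [(np.uint8(120), np.uint8(119), np.uint8(121)), (np.uint8(116), np.uint8(114), np.uint8(117)), (np.uint8(195), np.uint8(195), np.uint8(199))] [array([ 0.559, -0.129,  0.119]), array([ 0.553, -0.144,  0.113]), array([ 0.547, -0.16 ,  0.108])]
184 [(np.uint8(134), np.uint8(132), np.uint8(134)), (np.uint8(119), np.uint8(118), np.uint8(118)), (np.uint8(114), np.uint8(112), np.uint8(113))] [array([ 0.554, -0.12 ,  0.118]), array([ 0.548, -0.134,  0.112]), array([ 0.542, -0.149,  0.107])]
```

The picture and depth put the finger ends about 30 mm above the reported TCP, at z ≈ 0.209 against 0.178. That explains the narrow 32 mm grip on the ball. I'll open, go 27 mm lower, and cage the ball to push it across.

>>> {"method": "carry_out", "body": {
  "motion": [
    [[0,0,0],0],
    [[0,0,0],0],
    [[0,0,0],0],
    [[0.01,0,0.07],0],
    [[0.01,0,0.135],0],
    [[0.01,0,0.135],0],
    [[0.01,0,0.135],0]
  ],
  "hand": -0.15
}}

```text
time_s: 5.7
ee_pos: [0.5243, -0.0854, 0.1508]
eef_rot: [-3.141, 0.001, 0.127]
force: [0.3, -0.6, 1.0]
grip_width: 0.054
grip_force: 0.0
```

>>> {"method": "carry_out", "body": {
  "motion": [
    [[0,0,0],0],
    [[0,0,0],0],
    [[0,0,0],0],
    [[0,0,0],0]
  ],
  "hand": 1,
  "force": 15
}}

```text
time_s: 6.1
ee_pos: [0.5247, -0.0854, 0.1516]
eef_rot: [3.141, -0.0, 0.127]
force: [-0.3, -0.5, 1.3]
grip_width: 0.0369
grip_force: 15.0
```

>>> {"method": "carry_out", "body": {
  "motion": [
    [[0,0,0],0],
    [[0,0,0],0],
    [[0,-0.06,0],0],
    [[0,-0.12,-0.01],0],
    [[0,-0.18,-0.02],0],
    [[0,-0.24,-0.02],0],
    [[0,-0.3,-0.02],0],
    [[0,-0.36,-0.01],0],
    [[0,-0.41,0],0],
    [[0,-0.425,0],0],
    [[0,-0.43,0],0],
    [[0,-0.43,0],0]
  ],
  "hand": 0.03
}}

```text
time_s: 7.3
ee_pos: [0.5138, -0.0012, 0.151]
eef_rot: [3.139, 0.0, 0.127]
force: [2.7, -13.7, -0.5]
grip_width: 0.0463
grip_force: 7.0
```

```bash
python3 go.py 7.3 .524 -.0863 .18; python3 - <<'E'
from h import *
im,D=camera("side"); a=im[130:230,270:390]
cv2.imwrite("pics/e.png",cv2.resize(a,None,fx=5,fy=5))
E
```

```text
t 7.3 pos [ 0.5138 -0.0012  0.151 ] rot [3.1388 0.0001 0.1268] F [  2.6819 -13.6596  -0.5182] w 0.04626114544156024 7.030557096004486 q [-0.0721  0.2408  1.6535 -0.0029  1.2468  1.3728]
[ 0.524  -0.0863  0.18  ] -> [-0.0034  0.4287 -0.1438] turn -0.0001
```

View pics/e.png

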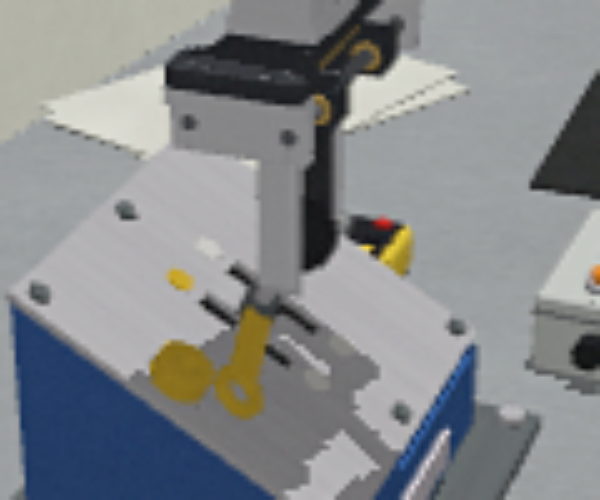

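The lever is in the left leg at neutral: the lug's eyelet at crop (240,390) lies just in front of the boss at (180,372). Now I grip and push forward.

>>> {"method": "carry_out", "body": {
  "motion": [
    [[0,0.018,0],0],
    [[0,0.018,0],0],
    [[0,0.018,0],0],
    [[0,0.018,0],0]
  ],
  "hand": 1,
  "force": 25
}}

```text
time_s: 7.75
ee_pos: [0.5144, -0.0052, 0.151]
eef_rot: [3.139, -0.0, 0.126]
force: [4.0, -15.8, -1.1]
grip_width: 0.0369
grip_force: 25.0
```

>>> {"method": "carry_out", "body": {
  "motion": [
    [[0.053,0.001,-0.03],0],
    [[0.105,0.003,-0.052],0],
    [[0.16,0.004,-0.074],0],
    [[0.2155,0.006,-0.089],0],
    [[0.23,0.006,-0.092],0],
    [[0.235,0.006,-0.092],0],
    [[0.235,0.006,-0.092],0]
  ]
}}

```text
time_s: 8.45
ee_pos: [0.5582, -0.0011, 0.1682]
eef_rot: [3.139, 0.009, 0.126]
force: [-17.4, -19.5, 2.3]
grip_width: 0.037
grip_force: 25.0
```

```bash
python3 go.py; python3 - <<'E'
from h import *
im,D=camera("side"); a=im[130:230,270:390]
cv2.imwrite("pics/f.png",cv2.resize(a,None,fx=5,fy=5))
E
```

```text
t 8.45 pos [ 0.5582 -0.0011  0.1682] rot [3.1388 0.0087 0.1256] F [-17.4354 -19.4521   2.2561] w 0.03703999858598675 25.00013440847397 q [-0.0653  0.329   1.4989 -0.0045  1.3217  1.381 ]
```

View pics/f.png

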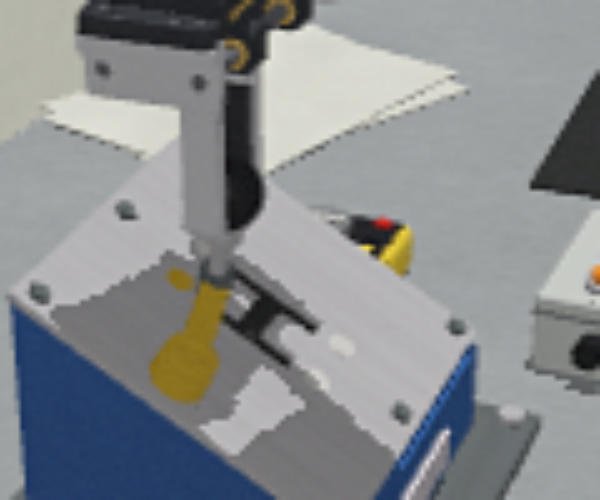

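The lug's eyelet lies straight over the boss at crop (183,370), and the force confirms the lever is against both stops. Releasing and retracting.

>>> {"method": "carry_out", "body": {
  "motion": [
    [[-0.015,0.01,0],0],
    [[-0.015,0.01,0],0],
    [[-0.015,0.01,0],0],
    [[-0.015,0.01,-0.2],0],
    [[-0.015,0.01,-0.4],0],
    [[-0.015,0.01,-0.65],0],
    [[-0.015,0.01,-0.65],0],
    [[-0.5,-0.98,-0.65],0],
    [[-0.5,-0.98,-0.65],0],
    [[-0.5,-0.98,-0.65],0],
    [[-0.5,-0.98,-0.65],0],
    [[-0.5,-0.98,-0.65],0]
  ],
  "hand": -0.3
}}

```text
time_s: 9.7
ee_pos: [0.4347, 0.1858, 0.2998]
eef_rot: [-3.141, -0.0, 0.13]
force: [0.7, -0.2, -0.2]
grip_width: 0.0612
grip_force: 0.0
```

```bash
python3 go.py 7.3 .4283 .3455 .298 .4283 .3455 .1; python3 - <<'E'
from m import *
G=[]
for n in C:
    print(n,finder.pinpoint(n,"knob")[:1],finder.pinpoint(n,"lug_hole")[:1],finder.pinpoint(n,"pin_grip")[:3])
c,s=np.cos(np.radians(7.3)),np.sin(np.radians(7.3));Rz=np.array([[c,-s,0],[s,c,0],[0,0,1]])
A=Rz@np.array([[.866,0,-.5],[0,1,0],[.5,0,.866]]);O=np.array([.561,-.040,.1255])
for nm,k in(("knob",[.0462,.0397,.0787]),("lug",[.012,.090,.022]),("boss",[.012,.09,.012])):
    W=O+A@k; print(nm,W,proj("side",W),proj("top",W))
g,nn,N=plane("top",(340,200)); print(np.degrees(np.arccos(nn[2])),np.degrees(np.arctan2(-nn[1],-nn[0])))
b=C["top"][0][150:260,150:380]; cv2.imwrite("pics/g.png",np.vstack([cv2.resize(b,(690,330)),cv2.resize(C["side"][0][130:220,270:500],(690,270))]))
E
```

```text
t 9.7 pos [0.4347 0.1858 0.2998] rot [-3.1406 -0.0004  0.1301] F [ 0.7442 -0.1563 -0.1892] w 0.061197128172153156 0.0 q [0.3259 0.0563 1.5209 0.0009 1.5638 1.7666]
[0.4283 0.3455 0.298 ] -> [ 0.072  -0.7958  0.0098] turn 0.0004
[0.4283 0.3455 0.1   ] -> [ 0.0716 -0.7948  0.9998] turn 0.0004
side [{'location': [317.5, 165.1], 'conf': 0.56}] [{'location': [307.6, 201.4], 'conf': 0.85}] [{'location': [264.3, 295.8], 'conf': 0.58}, {'location': [282.4, 307.1], 'conf': 0.54}]
top [{'location': [320.5, 201.4], 'conf': 0.97}] [{'location': [303.1, 205.8], 'conf': 0.74}] [{'location': [223.5, 217.9], 'conf': 0.44}, {'location': [300.2, 208.8], 'conf': 0.21}]
knob [ 0.5566 -0.0005  0.2168] [315.0849 168.2843] [321.7637 197.4766]
lug [0.549  0.0492 0.1506] [308.2541 200.013 ] [300.7859 204.9209]
boss [0.5539 0.0498 0.1419] [306.5306 202.6078] [300.7039 203.2432]
30.013741373760954 7.422187648383604
```

View pics/g.png

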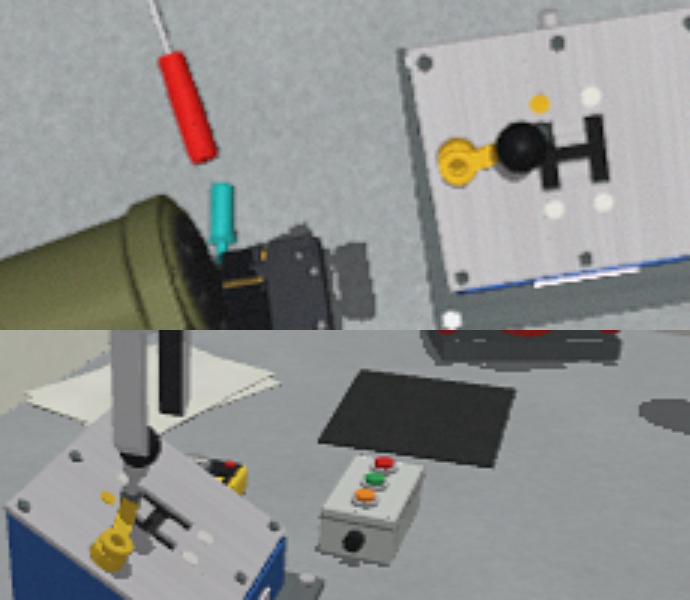

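The lug is concentric over the boss, seen at top crop (457,162), with the lever at the yellow dot. But the turquoise look-alike is now lying on the bench at top crop (222,215). It has moved, so I need to see what is happening near the pin before going on.

```bash
python3 - <<'E'
from m import *
D=C["top"][1]
for c,r in((160,240),(183,240),(200,230),(210,250),(225,240),(240,245),(270,240),(224,218),(222,232)): print((c,r),dep("top",(c,r),D))
im=C["side"][0]; cv2.imwrite("pics/h.png",cv2.resize(im[:400,150:450],(600,800))[200:800])
D=C["side"][1]
for c,r in((264,296),(283,307)): print((c,r),dep("side",(c,r),D))
E
```

```text
(160, 240) [0.4547 0.1926 0.6305]
(183, 240) [0.4539 0.1632 0.635 ]
(200, 230) [0.4653 0.1424 0.6369]
(210, 250) [0.4411 0.1292 0.6404]
(225, 240) [0.4548 0.1247 0.5835]
(240, 245) [0.4513 0.1311 0.4504]
(270, 240) [ 0.4748  0.1409 -0.0009]
(224, 218) [0.5342 0.2583 0.019 ]
(222, 232) [0.4653 0.1281 0.586 ]
(264, 296) [0.5371 0.2707 0.0146]
(283, 307) [0.4236 0.3532 0.1076]
```

View pics/h.png

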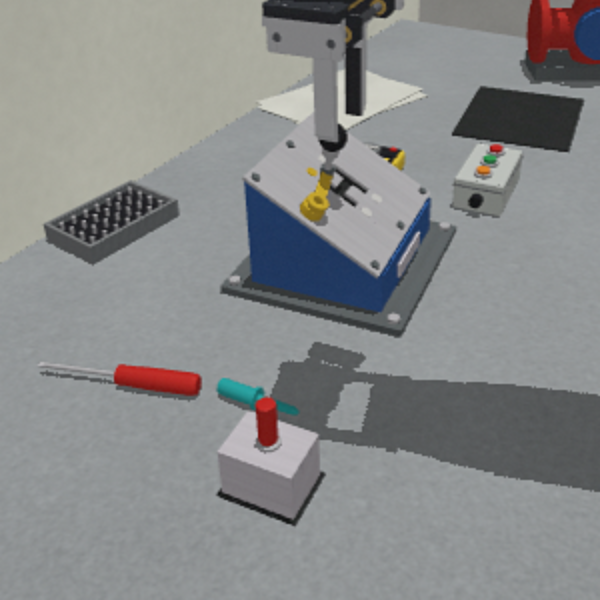

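The turquoise pin, which had been standing loose, has toppled by itself: the arm there was above z = 0.45, and the pin now lies at about (0.53, 0.26), clear of the block. The red pin still stands in its block at (0.428, 0.3455). Going above it.

>>> {"method": "carry_out", "body": {
  "motion": [
    [[0.07,-0.25,0],0],
    [[0.07,-0.5,0],0],
    [[0.07,-0.75,0],0],
    [[0.072,-0.796,0.2],0],
    [[0.072,-0.796,0.45],0],
    [[0.072,-0.796,0.7],0],
    [[0.072,-0.796,0.95],0],
    [[0.072,-0.796,1.0],0],
    [[0.072,-0.796,1.0],0]
  ]
}}

```text
time_s: 11.1
ee_pos: [0.431, 0.3421, 0.0995]
eef_rot: [3.141, 0.002, 0.127]
force: [0.1, 0.1, 0.7]
grip_width: 0.0607
grip_force: 0.0
```

```bash
python3 go.py - .4283 .3455 .045; python3 - <<'E'
from m import *
im=C["side"][0]; cv2.imwrite("pics/i.png",cv2.resize(im[230:370,220:360],None,fx=4,fy=4))
t=.127;y=np.array([-np.sin(t),np.cos(t),0]);p=ctrl.get_obs()["ee_pos"]
for dz in(0,.03): print(dz,[proj("side",p+[0,0,dz]+w*y) for w in(.0306,-.0306)])
print(proj("side",[.4283,.3455,.112]))
E
```

```text
t 11.1 pos [0.431  0.3421 0.0995] rot [3.1407 0.0018 0.1266] F [0.0628 0.1305 0.6698] w 0.06069506217477148 0.0 q [0.6044 0.3748 1.6047 0.     1.1642 2.0486]
[0.4283 0.3455 0.045 ] -> [-0.0107 -0.0186  0.2724] turn 0
0 [array([274.8415, 315.2611]), array([289.3892, 293.5566])]
0.03 [array([273.7737, 303.2367]), array([288.6727, 281.8842])]
[283.0894 301.7711]
```

View pics/i.png

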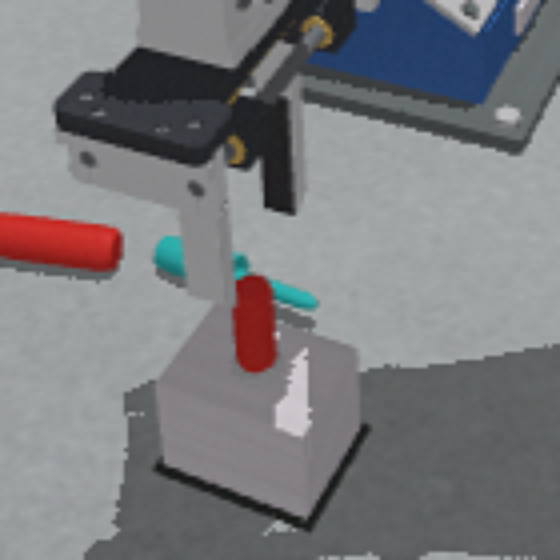

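The near finger tip at crop (208,300), i.e. px (272,305), and the far one at (280,212), i.e. px (290,283), straddle the red pin. They confirm the ~28 mm tool-length offset. Lowering and gripping.

>>> {"method": "carry_out", "body": {
  "motion": [
    [[-0.01,-0.018,0],0],
    [[-0.01,-0.018,0.15],0],
    [[-0.01,-0.018,0.25],0],
    [[-0.01,-0.018,0.25],0],
    [[-0.01,-0.018,0.25],0]
  ]
}}

```text
time_s: 11.7
ee_pos: [0.4291, 0.3464, 0.0514]
eef_rot: [-3.141, -0.002, 0.127]
force: [0.5, 0.0, 0.0]
grip_width: 0.061
grip_force: 0.0
```

>>> {"method": "carry_out", "body": {
  "motion": [
    [[0,0,0],0],
    [[0,0,0],0],
    [[0,0,0],0],
    [[0,0,0],0],
    [[0,0,0],0],
    [[0,0,0],0]
  ],
  "hand": 1,
  "force": 20
}}

```text
time_s: 12.3
ee_pos: [0.4285, 0.3458, 0.0498]
eef_rot: [3.142, -0.0, 0.127]
force: [-0.9, -0.5, 0.9]
grip_width: 0.0197
grip_force: 20.0
```

```bash
python3 go.py; 
```

```text
t 12.3 pos [0.4285 0.3458 0.0498] rot [ 3.1415 -0.      0.1271] F [-0.8917 -0.5347  0.9091] w 0.019660667693381623 19.99469518661499 q [ 0.6125  0.4362  1.646  -0.0001  1.0593  2.0562]
```

>>> {"method": "carry_out", "body": {
  "motion": [
    [[0,0,-0.06],0],
    [[0,0,-0.14],0],
    [[0,0,-0.2],0],
    [[0,0,-0.235],0],
    [[0,0,-0.235],0],
    [[0,0,-0.235],0]
  ]
}}

```text
time_s: 12.9
ee_pos: [0.4283, 0.3458, 0.0965]
eef_rot: [3.141, 0.0, 0.127]
force: [-0.3, -0.9, -1.9]
grip_width: 0.0198
grip_force: 20.0
```

>>> {"method": "carry_out", "body": {
  "motion": [
    [[-0.04,0,0.002],0],
    [[-0.08,0,0.007],0],
    [[-0.12,0,0.016],0],
    [[-0.155,0,0.027],0],
    [[-0.2,0,0.043],0],
    [[-0.235,0,0.059],0],
    [[-0.235,0,0.059],0]
  ]
}}

```text
time_s: 13.6
ee_pos: [0.3806, 0.3397, 0.0843]
eef_rot: [3.141, 0.001, 0.128]
force: [1.3, -0.3, -0.5]
grip_width: 0.0193
grip_force: 20.0
```

```bash
python3 go.py; python3 - <<'E'
from m import *
im=C["side"][0]; cv2.imwrite("pics/j.png",cv2.resize(im[240:350,230:340],None,fx=5,fy=5))
E
```

```text
t 13.6 pos [0.3806 0.3397 0.0843] rot [3.141  0.0015 0.1278] F [ 1.3172 -0.3235 -0.5018] w 0.019309431395414082 19.99832957983017 q [0.6567 0.3096 1.733  0.0003 1.1006 2.0996]
```

View pics/j.png

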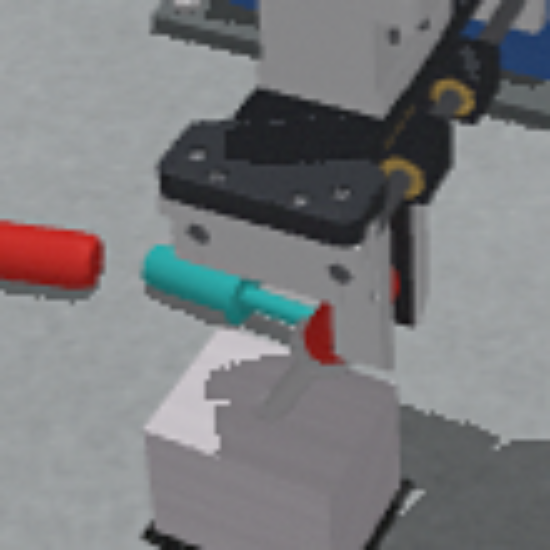

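The crop shows the pin held tilted: the red lower handle is at (320,335), the shank runs down to (270,410) at the hole, and the head leans toward the robot. I'll lift it clear with a firmer grip and measure the tilt and tip from depth points in the tool frame.

>>> {"method": "carry_out", "body": {
  "motion": [
    [[0,0,-0.05],0],
    [[0,0,-0.2],0],
    [[0,0,-0.4],0],
    [[0,0,-0.6],0],
    [[0,0,-0.6],0],
    [[0,0,-0.6],0]
  ],
  "force": 35
}}

```text
time_s: 14.3
ee_pos: [0.382, 0.34, 0.2056]
eef_rot: [-3.141, -0.001, 0.127]
force: [-0.9, -1.1, -2.8]
grip_width: 0.0195
grip_force: 35.0
```

```bash
cat > pin.py <<'E'
from m import *
def pinpts(n,reg):
    ob=ctrl.get_obs(); M=R.from_euler('xyz',ob["eef_rot"]).as_matrix()
    P=pts(n,np.ones((400,640),bool)); T=(P-ob["ee_pos"])@M
    v,u=np.nonzero(C[n][1]>0); h=hsv[n][v,u]
    k=(abs(T[:,1])<.02)&(T[:,0]>-.03)&(T[:,0]<.08)&(T[:,2]>-.045)&(T[:,2]<.075)
    return T[k],h[k],np.c_[u,v][k]
if __name__=="__main__":
  for n in("side","top"):
    T,h,u=pinpts(n,None); print(n,len(T))
    red=((h[:,0]<8)|(h[:,0]>172))&(h[:,1]>130)
    print(" red",red.sum(),T[red].mean(0) if red.any() else "")
    for z0 in np.arange(-.045,.075,.006):
        q=(T[:,2]>=z0)&(T[:,2]<z0+.006)
        if q.sum()>1: print("  z%.3f n%d x[%.4f %.4f] med %.4f y %.4f red%d"%(z0+.003,q.sum(),*np.percentile(T[q,0],[5,95]),np.median(T[q,0]),np.median(T[q,1]),(q&red).sum()))
E
python3 go.py; python3 pin.py
```

```text
t 14.3 pos [0.382  0.34   0.2056] rot [-3.1408 -0.001   0.127 ] F [-0.8881 -1.1313 -2.7664] w 0.019491528944338497 34.99903321266174 q [0.6555 0.1894 1.5862 0.0002 1.3647 2.0993]
side 273
 red 61 [ 0.0208 -0.0087 -0.0314]
  z-0.042 n37 x[-0.0092 0.0225] med -0.0050 y 0.0079 red8
  z-0.036 n43 x[-0.0088 0.0260] med -0.0017 y -0.0040 red14
  z-0.030 n31 x[0.0054 0.0330] med 0.0217 y -0.0092 red24
  z-0.024 n45 x[0.0141 0.0347] med 0.0262 y -0.0092 red15
  z-0.018 n31 x[0.0138 0.0256] med 0.0181 y -0.0092 red0
  z-0.012 n4 x[0.0173 0.0326] med 0.0296 y -0.0055 red0
  z-0.006 n13 x[0.0276 0.0365] med 0.0315 y -0.0034 red0
  z-0.000 n16 x[0.0305 0.0400] med 0.0356 y -0.0047 red0
  z0.006 n17 x[0.0338 0.0430] med 0.0380 y -0.0047 red0
  z0.012 n13 x[0.0365 0.0466] med 0.0413 y -0.0044 red0
  z0.018 n14 x[0.0402 0.0491] med 0.0444 y -0.0041 red0
  z0.024 n8 x[0.0433 0.0489] med 0.0463 y -0.0044 red0
top 43
 red 4 [ 0.0121  0.0088 -0.0443]
  z-0.042 n4 x[0.0103 0.0137] med 0.0121 y 0.0091 red4
  z-0.030 n2 x[0.0316 0.0319] med 0.0318 y -0.0018 red0
  z-0.024 n11 x[0.0302 0.0337] med 0.0314 y -0.0005 red0
  z-0.000 n2 x[0.0373 0.0375] med 0.0374 y -0.0009 red0
  z0.006 n6 x[0.0388 0.0411] med 0.0394 y 0.0023 red0
  z0.012 n9 x[0.0411 0.0457] med 0.0431 y 0.0005 red0
  z0.018 n6 x[0.0411 0.0481] med 0.0451 y 0.0039 red0
  z0.024 n2 x[0.0473 0.0477] med 0.0475 y 0.0024 red0
```

Measured in the tool frame, the pin tilts about 28°, with its tip at about x +50 mm, z +28 mm. Carrying it over to above the boss.

```bash
python3 go.py 7.3 .435 .19 .26 .4895 .0415 .24
```

```text
t 14.4 pos [0.3815 0.3395 0.2038] rot [3.1406 0.0019 0.127 ] F [-0.4184  0.8005 -1.1602] w 0.019030038436117662 34.998984932899475 q [0.6555 0.1913 1.5881 0.0001 1.3643 2.0992]
[0.435 0.19  0.26 ] -> [ 0.1703  0.7758 -0.2804] turn -0.0001
[0.4895 0.0415 0.24  ] -> [ 0.3467  1.5468 -0.1799] turn -0.0001
```

>>> {"method": "carry_out", "body": {
  "motion": [
    [[0,0,-0.15],0],
    [[0.05,0.12,-0.27],0],
    [[0.1,0.3,-0.27],0],
    [[0.15,0.5,-0.27],0],
    [[0.17,0.7,-0.27],0],
    [[0.17,0.78,-0.27],0],
    [[0.17,0.78,-0.27],0]
  ]
}}

```text
time_s: 15.1
ee_pos: [0.4354, 0.1877, 0.2579]
eef_rot: [3.141, 0.002, 0.124]
force: [-0.4, 0.5, -1.1]
grip_width: 0.019
grip_force: 35.0
```

```bash
python3 go.py 7.3 .4895 .0415 .24 .4895 .0415 .196
```

```text
t 15.1 pos [0.4354 0.1877 0.2579] rot [3.141  0.002  0.1244] F [-0.3735  0.4803 -1.1332] w 0.01898189661938438 34.99934434890747 q [ 0.3298  0.0759  1.5944 -0.0001  1.4735  1.7762]
[0.4895 0.0415 0.24  ] -> [0.1778 0.7588 0.0897] turn -0.0005
[0.4895 0.0415 0.196 ] -> [0.1782 0.7587 0.3097] turn -0.0005
```

>>> {"method": "carry_out", "body": {
  "motion": [
    [[0.05,0.2,0],0],
    [[0.1,0.4,0.03],0],
    [[0.15,0.6,0.09],0],
    [[0.178,0.759,0.09],0],
    [[0.178,0.759,0.2],0],
    [[0.178,0.759,0.28],0],
    [[0.178,0.759,0.28],0],
    [[0.178,0.759,0.28],0]
  ]
}}

```text
time_s: 15.9
ee_pos: [0.4899, 0.0441, 0.2029]
eef_rot: [-3.141, 0.001, 0.128]
force: [-0.6, 0.7, -0.5]
grip_width: 0.0186
grip_force: 35.0
```

```bash
python3 go.py; python3 - <<'E'
from pin import *
from m import *
ob=ctrl.get_obs(); M=R.from_euler('xyz',ob["eef_rot"]).as_matrix()
T,h,u=pinpts("side",None)
for z0 in np.arange(-.02,.05,.006):
    q=(T[:,2]>=z0)&(T[:,2]<z0+.006)&(abs(T[:,1])<.012)
    if q.sum()>1: print("z%.3f n%d x[%.4f %.4f] y %.4f px %s"%(z0+.003,q.sum(),*np.percentile(T[q,0],[5,95]),np.median(T[q,1]),u[q].mean(0)))
for n,c in(("side",(306,202)),("top",(302,205))):
    h=hsv[n]; y=(h[...,0]>15)&(h[...,0]<35)&(h[...,1]>110); m,cc=biggest(box(n,y,c,16)); P=pts(n,m)
    Tq=(P-ob["ee_pos"])@M; print(n,cc,m.sum(),"tool",Tq.mean(0),cv2.boundingRect(m.astype(np.uint8)))
    print(finder.pinpoint(n,"lug_hole")[:2],finder.pinpoint(n,"pin")[:2])
cv2.imwrite("pics/k.png",cv2.resize(C["side"][0][150:220,280:360],None,fx=7,fy=7))
E
```

```text
t 15.9 pos [0.4899 0.0441 0.2029] rot [-3.1414  0.0009  0.1279] F [-0.5758  0.6772 -0.5335] w 0.01862815312377125 34.99940514564514 q [0.0152 0.1484 1.6403 0.0001 1.3538 1.4581]
z-0.017 n18 x[0.0132 0.0232] y -0.0071 px [322.3333 179.5556]
z-0.011 n4 x[0.0147 0.0313] y -0.0042 px [319.75 180.75]
z-0.005 n13 x[0.0253 0.0352] y -0.0055 px [317.3846 182.6154]
z0.001 n7 x[0.0305 0.0370] y -0.0049 px [316.4286 184.8571]
z0.007 n8 x[0.0334 0.0418] y -0.0039 px [314.625 186.375]
z0.013 n10 x[0.0342 0.0438] y -0.0041 px [314.5 188.4]
z0.019 n8 x[0.0382 0.0476] y -0.0038 px [313.    190.375]
z0.025 n7 x[0.0416 0.0483] y -0.0031 px [312.2857 192.1429]
z0.049 n21 x[0.0578 0.0686] y 0.0036 px [305.9524 198.4286]
side [307.6649 200.4574] 188 tool [0.0626 0.007  0.0577] (300, 186, 15, 25)
[{'location': [307.0, 202.4], 'conf': 0.72}] [{'location': [305.7, 195.2], 'conf': 0.66}, {'location': [297.4, 306.6], 'conf': 0.58}]
top [293. 195.] 1 tool [ 0.0306  0.0089 -0.316 ] (293, 195, 1, 1)
[] [{'location': [338.4, 207.7], 'conf': 0.61}, {'location': [220.9, 253.2], 'conf': 0.58}]
```

```bash
python3 - <<'E'
from pin import *
ob=ctrl.get_obs(); M=R.from_euler('xyz',ob["eef_rot"]).as_matrix()
n="side";P=pts(n,np.ones((400,640),bool)); v,u=np.nonzero(C[n][1]>0); h=hsv[n][v,u]; T=(P-ob["ee_pos"])@M
for z0 in(-.07,-.06,-.05,-.04,-.03):
    q=(abs(T[:,2]-z0)<.005)&(T[:,1]<-.012)&(T[:,1]>-.035)&(abs(T[:,0])<.03)
    if q.any(): print("finger z%.3f n%d x %s y %s"%(z0,q.sum(),np.percentile(T[q,0],[3,50,97]),np.median(T[q,1])))
c,s=np.cos(np.radians(7.3)),np.sin(np.radians(7.3));Rz=np.array([[c,-s,0],[s,c,0],[0,0,1]])
A=Rz@np.array([[.866,0,-.5],[0,1,0],[.5,0,.866]]);O=np.array([.561,-.040,.1255])
g=(P-O)@A
y=(h[:,0]>15)&(h[:,0]<35)&(h[:,1]>110)&(np.linalg.norm(g-[.012,.09,.015],axis=1)<.035)
for a,b in((.018,.03),(.004,.016)):
    q=y&(g[:,2]>a)&(g[:,2]<b); Q=g[q]; print("yellow",a,b,q.sum(),Q.mean(0),"x",np.percentile(Q[:,0],[0,3,97,100]),"y",np.percentile(Q[:,1],[0,3,97,100]),"z",np.median(Q[:,2]))
sh=(abs(T[:,1])<.012)&(T[:,2]>-.008)&(T[:,2]<.033)&(T[:,0]>.02)&(T[:,0]<.06)
Q=g[sh]; print("shank gate z",Q[:,2].min(),Q[:,2].max())
for z0 in np.arange(.03,.09,.006):
    q=abs(Q[:,2]-z0)<.003
    if q.any(): print("%.3f n%d x %s y %s"%(z0,q.sum(),np.percentile(Q[q,0],[5,50,95]),np.percentile(Q[q,1],[5,50,95])))
q=y&(g[:,2]>.017)&(g[:,2]<.03);Q=g[q]*1000
gr=np.full((20,20),'.')
for p in Q:
    i,j=int((p[0]+15)//2.5),int((p[1]-65)//2.5)
    if 0<=i<20 and 0<=j<20: gr[i,j]='#'
print("rows gate x -15.. step2.5, cols y 65..");print("\n".join("".join(r) for r in gr))
E
```

```text
finger z-0.070 n37 x [-0.0099 -0.0025  0.0091] y -0.02185261235010298
finger z-0.060 n40 x [-0.01   -0.0012  0.009 ] y -0.02162505212681763
finger z-0.050 n37 x [-0.0097 -0.0004  0.0086] y -0.02192739676228585
finger z-0.040 n25 x [-0.0099 -0.003   0.0117] y -0.021234169461058987
finger z-0.030 n4 x [-0.0022  0.0007  0.0089] y -0.014727100502339208
yellow 0.018 0.03 91 [0.0123 0.0834 0.022 ] x [-0.0035 -0.0019  0.0237  0.0256] y [0.0592 0.0605 0.1028 0.1035] z 0.022040505522839007
yellow 0.004 0.016 57 [0.0111 0.0957 0.0104] x [-0.0035 -0.0026  0.0248  0.0258] y [0.077  0.0776 0.1034 0.1038] z 0.011212548044874872
shank gate z 0.048370265331562516 0.08976117387244271
0.048 n3 x [0.0138 0.0156 0.0169] y [0.094  0.0943 0.0946]
0.054 n8 x [0.0111 0.0145 0.0194] y [0.0915 0.0951 0.0975]
0.060 n6 x [0.0129 0.0172 0.02  ] y [0.0943 0.0956 0.0971]
0.066 n7 x [0.0118 0.0148 0.0191] y [0.095  0.0955 0.0989]
0.072 n10 x [0.0118 0.0147 0.0198] y [0.0921 0.0959 0.0969]
0.078 n7 x [0.0128 0.0175 0.0204] y [0.0949 0.0969 0.0999]
0.084 n9 x [0.013  0.0155 0.0195] y [0.0945 0.0961 0.0984]
rows gate x -15.. step2.5, cols y 65..
....................
....................
....................
....................
.......#.##.........
........##.##.......
......#..#.###......
.....##.#.##.##.....
....#.##...#..#.....
####.##.....####....
.#.#.###.....##.....
.#..#.#......#.#....
##.#####...#..##....
#..##..#..###.#.....
####.#...##.##......
##......##.#........
....................
....................
....................
....................
```

>>> {"method": "carry_out", "body": {
  "motion": [
    [[-0.02,0.015,0.011],0],
    [[-0.02,0.015,0.011],0],
    [[0.005,0.015,0.055],0],
    [[0.018,0.015,0.076],0],
    [[0.018,0.015,0.076],0],
    [[0.018,0.015,0.076],0]
  ]
}}

```text
time_s: 16.9
ee_pos: [0.4939, 0.0409, 0.1875]
eef_rot: [-3.142, 0.001, 0.127]
force: [0.2, -0.5, -1.1]
grip_width: 0.0189
grip_force: 35.0
```

```bash
cat > sh.py <<'E'
from pin import *
ob=ctrl.get_obs(); M=R.from_euler('xyz',ob["eef_rot"]).as_matrix()
n="side";P=pts(n,np.ones((400,640),bool)); v,u=np.nonzero(C[n][1]>0); h=hsv[n][v,u]; T=(P-ob["ee_pos"])@M
c,s=np.cos(np.radians(7.3)),np.sin(np.radians(7.3));Rz=np.array([[c,-s,0],[s,c,0],[0,0,1]])
A=Rz@np.array([[.866,0,-.5],[0,1,0],[.5,0,.866]]);O=np.array([.561,-.040,.1255]); g=(P-O)@A
y=(h[:,0]>15)&(h[:,0]<35)&(h[:,1]>110)
sh=~y&(abs(T[:,1])<.015)&(T[:,2]>-.04)&(g[:,2]>.024)&(abs(g[:,0]-.014)<.03)&(T[:,0]>.012)
red=((h[:,0]<8)|(h[:,0]>172))&(h[:,1]>130)
for z0 in np.arange(.026,.1,.006):
    q=sh&(abs(g[:,2]-z0)<.003)
    if q.any(): print("z%.3f n%d red%d x %s y %s"%(z0,q.sum(),(q&red).sum(),np.percentile(g[q,0],[5,50,95]),np.percentile(g[q,1],[5,50,95])))
print("TCP gate",(ob["ee_pos"]-O)@A)
E
python3 go.py; python3 sh.py
```

```text
t 16.9 pos [0.4939 0.0409 0.1875] rot [-3.1415  0.0005  0.1272] F [ 0.2141 -0.519  -1.0532] w 0.018902764934689356 34.99897062778473 q [0.0088 0.1684 1.6534 0.     1.3204 1.4523]
z0.032 n3 red0 x [0.0072 0.009  0.0123] y [0.0884 0.089  0.0907]
z0.038 n6 red0 x [0.0067 0.0099 0.0132] y [0.0902 0.0931 0.0947]
z0.044 n5 red0 x [0.0082 0.0124 0.0142] y [0.0913 0.092  0.0938]
z0.050 n9 red0 x [0.0065 0.0095 0.0145] y [0.0893 0.093  0.0956]
z0.056 n8 red0 x [0.0072 0.0105 0.0154] y [0.0894 0.092  0.0951]
z0.062 n9 red0 x [0.0078 0.0115 0.0146] y [0.0896 0.0932 0.095 ]
z0.068 n7 red0 x [0.0076 0.0122 0.0153] y [0.0903 0.0926 0.0938]
z0.074 n8 red0 x [0.0079 0.0112 0.0159] y [0.0909 0.0926 0.0953]
z0.080 n1 red0 x [0.0141 0.0141 0.0141] y [0.0952 0.0952 0.0952]
z0.086 n28 red0 x [0.0012 0.0122 0.0234] y [0.0862 0.0975 0.1025]
z0.092 n19 red15 x [0.0022 0.0118 0.0203] y [0.0932 0.0975 0.1017]
z0.098 n11 red11 x [0.0066 0.0112 0.0198] y [0.0941 0.0971 0.0988]
TCP gate [-0.0175  0.0888  0.0821]
```

The shank is now centred over the eyelet, at about (11.4, 90) in gate axes. Feeding it in along the hole axis.

>>> {"method": "carry_out", "body": {
  "motion": [
    [[0.01,0,0.017],0],
    [[0.02,0,0.035],0],
    [[0.03,0,0.052],0],
    [[0.04,0,0.069],0],
    [[0.05,0,0.087],0],
    [[0.06,0,0.104],0],
    [[0.06,0,0.104],0]
  ]
}}

```text
time_s: 17.7
ee_pos: [0.5059, 0.0424, 0.1664]
eef_rot: [3.142, 0.001, 0.127]
force: [1.3, -1.0, -1.1]
grip_width: 0.0192
grip_force: 35.0
```

```bash
python3 go.py; python3 sh.py
```

```text
t 17.7 pos [0.5059 0.0424 0.1664] rot [3.1415 0.0007 0.1272] F [ 1.2659 -0.9825 -1.1056] w 0.01922633986984422 35.00062644481659 q [ 0.0115  0.2134  1.6501 -0.0001  1.2788  1.4551]
z0.026 n6 red0 x [0.0083 0.0109 0.015 ] y [0.0902 0.0922 0.0944]
z0.032 n8 red0 x [0.0072 0.0103 0.0155] y [0.0901 0.0914 0.0939]
z0.038 n6 red0 x [0.0086 0.0113 0.0149] y [0.0907 0.0921 0.0928]
z0.044 n8 red0 x [0.0081 0.0119 0.0154] y [0.0908 0.0924 0.0948]
z0.050 n5 red0 x [0.0085 0.0101 0.0132] y [0.0917 0.0934 0.0947]
z0.056 n1 red0 x [0.0124 0.0124 0.0124] y [0.0999 0.0999 0.0999]
z0.062 n28 red0 x [0.0015 0.0125 0.0231] y [0.0889 0.0979 0.1009]
z0.068 n17 red12 x [0.0024 0.0106 0.0197] y [0.092  0.0969 0.0988]
z0.074 n13 red13 x [0.0073 0.015  0.0207] y [0.0955 0.0984 0.0999]
z0.080 n9 red8 x [0.0099 0.0145 0.0203] y [0.0946 0.0982 0.1001]
z0.086 n2 red1 x [0.0154 0.017  0.0185] y [0.0965 0.0972 0.0978]
TCP gate [-0.0176  0.0887  0.058 ]
```

>>> {"method": "carry_out", "body": {
  "motion": [
    [[0.012,0,0.021],0],
    [[0.025,0,0.043],0],
    [[0.038,0,0.065],0],
    [[0.05,0,0.087],0],
    [[0.063,0,0.108],0],
    [[0.075,0,0.13],0],
    [[0.075,0,0.13],0]
  ]
}}

```text
time_s: 18.5
ee_pos: [0.5207, 0.0442, 0.1401]
eef_rot: [3.142, 0.001, 0.127]
force: [1.2, -2.0, -2.2]
grip_width: 0.0193
grip_force: 35.0
```

```bash
python3 go.py; python3 sh.py
```

```text
t 18.5 pos [0.5207 0.0442 0.1401] rot [3.1416 0.0009 0.1271] F [ 1.2341 -2.0284 -2.1554] w 0.019345482886265832 35.02171576023102 q [ 0.0147  0.2713  1.6414 -0.0001  1.2297  1.4585]
z0.026 n2 red0 x [0.0073 0.0153 0.0234] y [0.0928 0.0949 0.0969]
z0.032 n27 red2 x [0.0016 0.0112 0.0228] y [0.0866 0.0961 0.1017]
z0.038 n13 red11 x [0.0058 0.0135 0.0199] y [0.0944 0.0976 0.1013]
z0.044 n15 red14 x [0.0054 0.0145 0.0214] y [0.0929 0.0964 0.0997]
z0.050 n7 red6 x [0.0111 0.0154 0.0201] y [0.0949 0.0981 0.0997]
z0.056 n1 red1 x [0.0167 0.0167 0.0167] y [0.0985 0.0985 0.0985]
TCP gate [-0.0178  0.0887  0.0278]
```

>>> {"method": "carry_out", "body": {
  "motion": [
    [[0.006,0,0.01],0],
    [[0.012,0,0.021],0],
    [[0.018,0,0.03],0],
    [[0.023,0,0.039],0],
    [[0.023,0,0.039],0]
  ]
}}

```text
time_s: 19.1
ee_pos: [0.5247, 0.0449, 0.1347]
eef_rot: [3.142, 0.001, 0.127]
force: [-16.2, -4.4, 19.9]
grip_width: 0.0191
grip_force: 35.1
```

```bash
python3 go.py; python3 sh.py
```

```text
t 19.1 pos [0.5247 0.0449 0.1347] rot [3.1415 0.0008 0.1274] F [-16.2006  -4.4378  19.9458] w 0.019063925127167668 35.114378929138184 q [ 0.0159  0.2855  1.6366 -0.0002  1.2203  1.4594]
z0.026 n26 red2 x [0.0025 0.0131 0.0243] y [0.0889 0.0975 0.1023]
z0.032 n15 red13 x [0.0039 0.0112 0.021 ] y [0.0904 0.0955 0.0998]
z0.038 n13 red12 x [0.0069 0.0138 0.0217] y [0.0941 0.0964 0.0994]
z0.044 n7 red4 x [0.0136 0.0163 0.0209] y [0.0931 0.0971 0.1003]
TCP gate [-0.0173  0.0888  0.0206]
```

The pin is seated: it met 25 N of resistance with the collar at lug height. Relaxing, opening a little and backing off along the pin's axis.

>>> {"method": "carry_out", "body": {
  "motion": [
    [[-0.004,0,-0.007],0],
    [[-0.004,0,-0.007],0],
    [[-0.004,0,-0.007],0],
    [[-0.004,0,-0.007],0]
  ],
  "hand": 0.4
}}

```text
time_s: 19.6
ee_pos: [0.5245, 0.0449, 0.1343]
eef_rot: [-3.141, 0.0, 0.127]
force: [0.0, 0.0, -0.6]
grip_width: 0.0282
grip_force: 0.0
```

```bash
python3 go.py; python3 sh.py
```

```text
t 19.6 pos [0.5245 0.0449 0.1343] rot [-3.1414  0.0002  0.1272] F [ 0.0251  0.0082 -0.5572] w 0.028222670807252576 0.0 q [0.0158 0.2851 1.6381 0.0002 1.2186 1.4593]
z0.026 n23 red3 x [0.0011 0.0099 0.0205] y [0.0926 0.0957 0.1017]
z0.032 n10 red9 x [0.0064 0.012  0.0183] y [0.0927 0.0953 0.0975]
z0.038 n4 red2 x [0.0111 0.0149 0.0171] y [0.0916 0.0951 0.097 ]
TCP gate [-0.0176  0.0888  0.0204]
```

>>> {"method": "carry_out", "body": {
  "motion": [
    [[-0.05,0,-0.087],0],
    [[-0.1,0,-0.173],0],
    [[-0.2,0,-0.346],0],
    [[-0.3,0,-0.52],0],
    [[-0.4,0,-0.7],0],
    [[-0.5,0,-0.8],0],
    [[-0.5,-0.3,-0.8],0],
    [[-0.5,-0.6,-0.8],0],
    [[-0.5,-0.9,-0.8],0],
    [[-0.5,-0.9,-0.8],0]
  ]
}}

```text
time_s: 20.7
ee_pos: [0.4016, 0.2133, 0.2946]
eef_rot: [-3.141, -0.0, 0.129]
force: [0.0, -0.1, -0.3]
grip_width: 0.0283
grip_force: 0.0
```

```bash
python3 go.py; python3 - <<'E'
from m import *
c,s=np.cos(np.radians(7.3)),np.sin(np.radians(7.3));Rz=np.array([[c,-s,0],[s,c,0],[0,0,1]])
A=Rz@np.array([[.866,0,-.5],[0,1,0],[.5,0,.866]]);O=np.array([.561,-.040,.1255])
for n in C:
    P=pts(n,np.ones((400,640),bool)); v,u=np.nonzero(C[n][1]>0); h=hsv[n][v,u]; g=(P-O)@A
    red=((h[:,0]<8)|(h[:,0]>172))&(h[:,1]>130)&(np.hypot(g[:,0]-.012,g[:,1]-.09)<.03)&(g[:,2]>.01)&(g[:,2]<.12)
    Q=g[red]; print(n,red.sum(),"handle z",np.percentile(Q[:,2],[1,50,99]) if len(Q) else "", Q.mean(0) if len(Q) else "")
    if len(Q): lo=Q[Q[:,2]<np.median(Q[:,2])].mean(0);hi=Q[Q[:,2]>=np.median(Q[:,2])].mean(0);print("  lo",lo,"hi",hi)
    w=(np.hypot(g[:,0]-.012,g[:,1]-.09)<.016)&(h[:,1]<50)&(g[:,2]>.015)&(g[:,2]<.04);print("  collar z",np.percentile(g[w,2],[5,50,95]) if w.any() else "")
    k=(h[:,2]<60)&(np.linalg.norm(g-[.0462,.0397,.0787],axis=1)<.03); print("  knob",g[k].mean(0),k.sum())
    for q in("button_box","multimeter","screwdriver"): print("  ",q,[(np.round(x["location"],1),round(x["conf"],2)) for x in finder.pinpoint(n,q)[:2]])
E
```

```text
t 20.7 pos [0.4016 0.2133 0.2946] rot [-3.1411 -0.0002  0.1287] F [ 0.0453 -0.1329 -0.2807] w 0.028337881686766545 0.0 q [0.4075 0.0154 1.5749 0.0004 1.551  1.8496]
side 134 handle z [0.0293 0.0577 0.0764] [0.0079 0.0944 0.0564]
  lo [0.0085 0.0956 0.0436] hi [0.0072 0.0932 0.0693]
  collar z [0.0242 0.0262 0.0286]
  knob [0.0468 0.0507 0.0841] 113
   button_box [(array([393.7, 197.8]), 0.81), (array([316.9, 168.3]), 0.7)]
   multimeter [(array([325., 234.]), 0.71), (array([327.5, 181.4]), 0.45)]
   screwdriver [(array([210.8, 291.6]), 0.73)]
top 118 handle z [0.0285 0.0702 0.0775] [0.011  0.087  0.0623]
  lo [0.0145 0.0861 0.05  ] hi [0.0075 0.088  0.0745]
  collar z [0.0231 0.0268 0.0308]
  knob [0.0481 0.0369 0.0921] 222
   button_box [(array([451.3, 245.9]), 0.87), (array([338.9, 206.9]), 0.74)]
   multimeter [(array([437. , 161.8]), 0.57)]
   screwdriver [(array([322.4, 198.8]), 0.68), (array([208. , 170.2]), 0.56)]
```

```bash
python3 -c "
from station import ctrl
print(ctrl.hand_in())"
```

```text
the job is handed in; nothing more can be done
None
```

The job is handed in at about 21 s: the lever is home in the far left gear and the lock pin is seated through the lug into the boss, its collar resting on the lug. The gripper is clear and I touched no bystander, but the loosely standing turquoise look-alike toppled during the run; the arm was well above it in the picture that showed this.

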